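# Roll-check the tray rollers

## Task

Two tray rollers lie on the white checking plate. Roll the sound one, with a black tyre at each end, along the plate without lifting it off until it lies against the blue stop bar. The other has lost a tyre, so it leans and cannot roll true: pick it off the plate and lay it in the green reject crate. Do the two in either order.

Things in the scene. Friction and masses are not known exactly. Their poses are not given: they have to be found in the camera images.
- sound_mid (a point): Centre, 22 mm above the plate's top, of the sound roller: loose aluminium tube 24 mm in diameter, 94 mm long, with a black tyre 44 mm in diameter and 12 mm wide at each end (70 mm of bare tube between), 0.15 kg. x is its axis; y and z turn as it rolls (138 mm a turn). Starts lying square to the rolling direction within 4 degrees. Pushed level from behind on the middle of the tube it rolls freely.
- lame_mid (a point): Middle, 17.6 mm above the plate's top, of the roller that has lost a tyre: the same tube with one black tyre, at its -x end only; the bare +x end rests on the plate, so the tube leans 7 degrees. 0.12 kg, loose. x runs along the roller seen from above, z is up. Starts beside the sound one. Grip it from above at the middle, across y: 24 mm thick there.
- plate: Fixed white plate, 240 (x) by 300 (y) by 12 mm thick; origin at the centre of its underside. Rolling direction is +y, to the blue stop bar across the whole +y end (y from 138 to 150 mm, 14 mm above the plate's top). The sound roller touching the bar has its centre near y = 116 to 118 mm. The rollers start side by side near x = -60 and +60 mm, y from -115 to -75 mm; which is which varies.
- crate: Fixed open-topped green reject crate, 150 (x) by 130 (y) by 50 mm high outside, walls and floor 5 mm thick; origin at the centre of its underside. It stands beyond one or other end of the plate.
There are look-alikes about, which are no part of the job. What is shaped like the part that bears sound_mid but purple or turquoise is not meant.

How it is judged:
By the outcome, as a careful person would: the job done as asked, in the order asked, and still so for the second after the job is handed in, with the robot touching nothing.
It also fails if it takes over 58 s, if anything falls off the work surface, if the arm or the gripper's body presses on something with over 40 N, if the wrist force passes 120 N, or if a joint passes its speed limit or range.

## Robot

A 7-joint arm with a two-finger parallel gripper is mounted at the origin on the work surface. World frame = base frame: x ahead of the robot, y to its left, z up, the work surface at z = 0. Lengths are in m, angles in rad, forces in N, time in s.
With the tool pointing down it reaches from about 0.425 to 0.875 m from the base axis. Payload 4.7 kg.
Tool frame: the origin (TCP) lies on the mounting face of the last link; the fingertips stand 182 mm ahead of it and the grasp point (between the pads) lies 164 mm ahead of it; x points along the fingers, y is the direction in which the jaws open and shut, and the axes are right-handed (so a half turn about x gives the same grasp; the last joint's range is limited). The gripper opens to 87 mm and grips with 3 to 60 N. Pads are 19 mm wide; open, the fingers measure 117 mm over their backs; the gripper's body (75 mm by 190 mm) begins 51 mm behind the grasp point.
Start: joints at [1.136, 0.321, -0.07, 1.45, 0.023, 1.371, -0.057], TCP at [0.282, -0.586, 0.405] pointing down, gripper open.
Joint ranges: [-2.86, 2.86], [-0.3, 2.09], [-1.38, 1.24], [0.06, 2.45], [-1.56, 4.7], [0.09, 2.05], [-2.69, 2.69]. Speed limits (rad/s): [2.57, 2.57, 3.14, 3.14, 3.14, 3.14, 3.14].

## Interface

Orientations are given as a rotation vector (axis times angle).
In Python, from bench import monitor, get_image, ctrl gives the robot as it stands.
- The arm moves only by the shell command python3 -m creep 'ROWS' [FORCE]. ROWS is JSON, a list of rows, each a list of 7 numbers: the shift along the tool's x, y, z in mm, then the turn, a rotation vector about the tool's x, y, z in rad, then the finger opening in mm, from 0 to 87. A call has 1 to 5 rows; each row shifts and turns the commanded pose from where the row before left it, along the tool's axes as they then stand; what a row does not reach is not made up. A row lasts 1/10 s, in which the tool goes at most 50 mm and 8.59 degrees, less where a joint would pass 70% of its speed; a pose out of reach is approached as far as the arm can. A call is refused whole if a number of a shift passes 50 or a number of a turn 0.15, either way. A call with a gripper value outside its range is refused whole. The fingers move at their own pace and stop on an object; FORCE is the grip in N (left out, the last holds). Time passes only in rows, so rows that do not move let the fingers close. It gives the time, the measured TCP pose, the force and the opening at its end, in the units of the state.
- monitor.get_state(): the state, without advancing time (a new reading comes with each control period).
- get_image(name): name is "scene" or "top" or "wrist"; returns a dict with "img" (384x512x3 uint8, red, green, blue), "mtx" (3x3 intrinsics, pixels), "view" (4x4, takes a point from world to camera coordinates). Camera axes: x right, y up, looking along -z (the intrinsics and any distortion apply to the point x, -y, -z); pixel columns grow to the right and rows downward; lengths in m; the calibration is good to about 2 mm. A picture is of the moment at which its call begins. There is no depth.
- ctrl.close_job(): hands the job in, once; it reports no verdict.
The state is a dict: "time": time; "joint_positions": joint angles; "qd": joint speeds; "joint_torque": joint torques, N m; "position": TCP position; "tool_rot": TCP orientation; "ft_force": force on the tool from outside, world axes, zero at the start; "torque": the same for the moment, N m; "grip_width": opening from 0.0 (shut) to 1.0 (fully open).
Only numpy, scipy, OpenCV 4.12 (cv2) and the standard library are available. Lean on these libraries where they do the work, as an engineer would, in place of code of your own. Each camera call takes 0.05 s, during which the arm holds its last target.

## Working session

There is one attempt and no reset: what is moved stays moved. The work goes in short steps, Python scripts to look and compute and a shell command to move; the robot and the scene stay as the last step left them, time stands still between calls to the robot, and variables do not carry over. Pictures are saved under pics/ and viewed, and the job is handed in when it is done.

```bash
ls; mkdir -p pics
python3 - <<'E'
from bench import monitor,get_image
import cv2
print(monitor.get_state())
for n in("scene","top","wrist"):
    d=get_image(n);cv2.imwrite(f"pics/{n}0.png",d["img"][:,:,::-1]);print(n,d["mtx"].round(1).tolist(),d["view"].round(4).tolist(), [k for k in d])
E
```

```text
pics
{'time': 0.0, 'joint_positions': array([ 1.136089  ,  0.32181351, -0.07005548,  1.45167094,  0.02261027,
        1.37080482, -0.05692543]), 'qd': array([-4.71678778e-04, -7.92677755e-04, -1.23161497e-03, -1.04441486e-03,
        1.55995749e-03, -1.43633806e-05, -7.90477377e-04]), 'joint_torque': array([ 1.23950493e-03, -4.91287851e+01, -4.03015343e-01, -3.12522840e+01,
       -6.39176066e-02,  4.36769729e-02,  1.66521213e-04]), 'position': array([ 0.28189359, -0.58546243,  0.40366916]), 'tool_rot': array([ 1.97263884,  0.45220826, -1.97373077]), 'ft_force': array([-0.14957867, -0.2034994 , -0.16372562]), 'torque': array([ 0.02760373, -0.02331704, -0.05190658]), 'grip_width': 0.9970655665091567}
scene [[363.1, 0.0, 249.0], [0.0, 363.1, 192.8], [0.0, 0.0, 1.0]] [[0.4211, 0.9069, -0.0158, -0.1654], [-0.6956, 0.3341, 0.6361, 0.2944], [0.5821, -0.2568, 0.7715, -1.1401], [0.0, 0.0, 0.0, 1.0]] ['img', 'mtx', 'view']
top [[454.4, 0.0, 254.0], [0.0, 454.4, 191.2], [0.0, 0.0, 1.0]] [[0.0184, -0.9997, -0.0127, -0.0123], [0.9921, 0.0167, 0.1242, -0.4425], [-0.124, -0.0149, 0.9922, -1.0899], [0.0, 0.0, 0.0, 1.0]] ['img', 'mtx', 'view']
wrist [[333.8, 0.0, 259.2], [0.0, 333.8, 191.9], [0.0, 0.0, 1.0]] [[0.4326, -0.9016, -0.0029, -0.6479], [0.8627, 0.4148, -0.2892, 0.035], [0.2619, 0.1226, 0.9573, -0.3927], [0.0, 0.0, 0.0, 1.0]] ['img', 'mtx', 'view']
```

View pics/scene0.png

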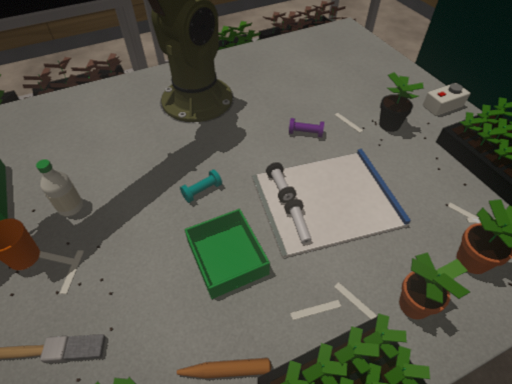

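View pics/top0.png

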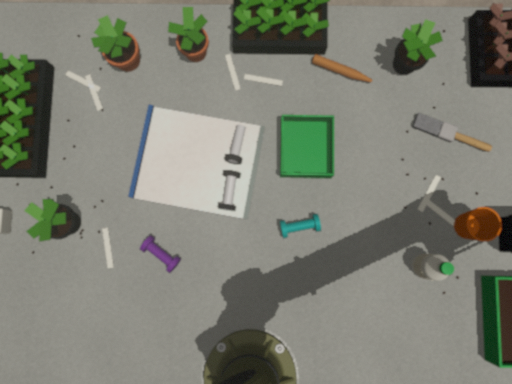

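View pics/wrist0.png

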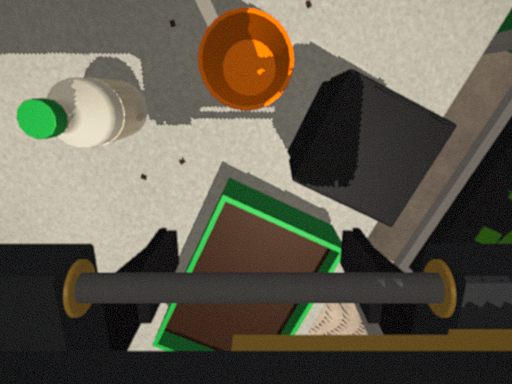

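```bash
cat > h.py <<'E'
import numpy as np,cv2
from bench import monitor,get_image
from scipy.spatial.transform import Rotation as R
def ray(d,u,v):
    V=d["view"];Rm=V[:3,:3];o=-Rm.T@V[:3,3];K=d["mtx"]
    c=np.array([(u-K[0,2])/K[0,0],-(v-K[1,2])/K[1,1],-1.])
    return o,Rm.T@c
def onz(d,u,v,z):
    o,r=ray(d,u,v);return o+r*(z-o[2])/r[2]
def proj(d,p):
    V=d["view"];c=V[:3,:3]@np.asarray(p)+V[:3,3];K=d["mtx"]
    return K[0,0]*c[0]/-c[2]+K[0,2],K[1,1]*-c[1]/-c[2]+K[1,2]
def crop(d,u0,v0,u1,v1,s,name):
    cv2.imwrite(name,cv2.resize(d["img"][v0:v1,u0:u1,::-1],None,fx=s,fy=s,interpolation=cv2.INTER_CUBIC))
def mask(d,lo,hi):
    return cv2.inRange(cv2.cvtColor(d["img"],cv2.COLOR_RGB2HSV),lo,hi)
def tool():
    s=monitor.get_state();Rt=R.from_rotvec(s["tool_rot"]).as_matrix();return s,np.array(s["position"]),Rt
E
python3 - <<'E'
from h import *
d=get_image("top")
crop(d,120,90,345,230,3.5,"pics/topc.png")
e=get_image("scene"); crop(e,180,110,420,300,3.2,"pics/scc.png")
for nm,lo,hi in(("blue",(105,120,40),(125,255,255)),("green",(50,100,40),(75,255,255)),("white",(0,0,170),(179,40,255))):
    m=mask(d,lo,hi)
    cs,_=cv2.findContours(m,cv2.RETR_EXTERNAL,cv2.CHAIN_APPROX_SIMPLE)
    for c in cs:
        if cv2.contourArea(c)>100:
            r=cv2.minAreaRect(c);print(nm,cv2.contourArea(c),cv2.boxPoints(r).round(1).tolist())
E
```

```text
blue 110.0 [[129.5, 194.89999389648438], [149.10000610351562, 105.5999984741211], [151.60000610351562, 106.0999984741211], [132.0, 195.39999389648438]]
green 1450.0 [[482.0, 276.0], [511.0, 276.0], [511.0, 366.0], [482.0, 366.0]]
green 113.0 [[440.0, 263.0], [453.0, 263.0], [453.0, 274.0], [440.0, 274.0]]
green 589.5 [[26.200000762939453, 233.5], [45.29999923706055, 196.60000610351562], [70.4000015258789, 209.60000610351562], [51.29999923706055, 246.5]]
green 114.5 [[-0.5, 159.5], [16.5, 142.5], [28.5, 154.5], [11.5, 171.5]]
green 152.0 [[3.799999952316284, 142.0], [9.800000190734863, 115.4000015258789], [30.899999618530273, 120.19999694824219], [24.899999618530273, 146.6999969482422]]
green 3122.5 [[281.0, 115.0], [333.0, 115.0], [333.0, 176.0], [281.0, 176.0]]
green 136.5 [[14.699999809265137, 98.30000305175781], [29.600000381469727, 95.0], [33.599998474121094, 113.19999694824219], [18.799999237060547, 116.5]]
green 329.5 [[6.199999809265137, 95.5], [15.699999809265137, 52.900001525878906], [35.900001525878906, 57.400001525878906], [26.399999618530273, 100.0]]
green 251.5 [[91.5, 3
[... 621 characters left out ...]
648438], [113.0999984741211, 266.79998779296875], [107.0, 267.70001220703125]]
white 10128.5 [[134.10000610351562, 198.10000610351562], [151.39999389648438, 104.80000305175781], [260.1000061035156, 124.9000015258789], [242.6999969482422, 218.3000030517578]]
white 173.5 [[243.39999389648438, 78.5999984741211], [244.3000030517578, 73.19999694824219], [282.5, 80.0], [281.6000061035156, 85.4000015258789]]
white 314.5 [[65.4000015258789, 73.30000305175781], [78.4000015258789, 61.79999923706055], [111.19999694824219, 99.0], [98.19999694824219, 110.5]]
white 169.5 [[224.5, 54.70000076293945], [230.1999969482422, 53.099998474121094], [240.1999969482422, 88.4000015258789], [234.60000610351562, 90.0]]
```

View pics/topc.png

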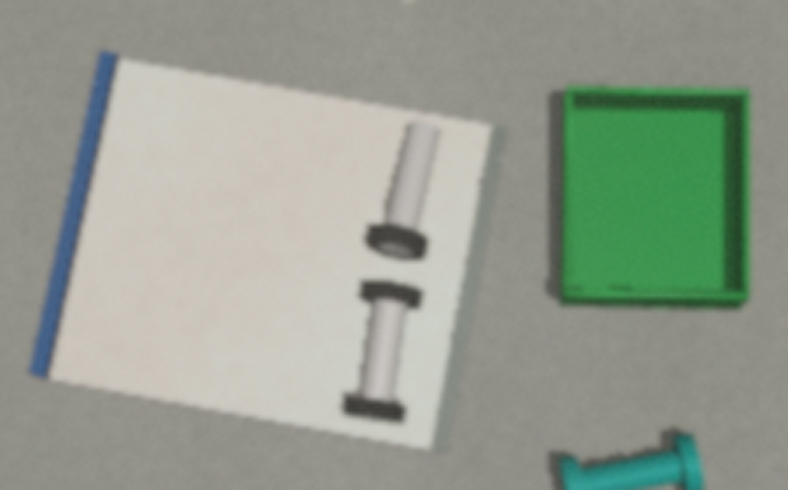

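View pics/scc.png

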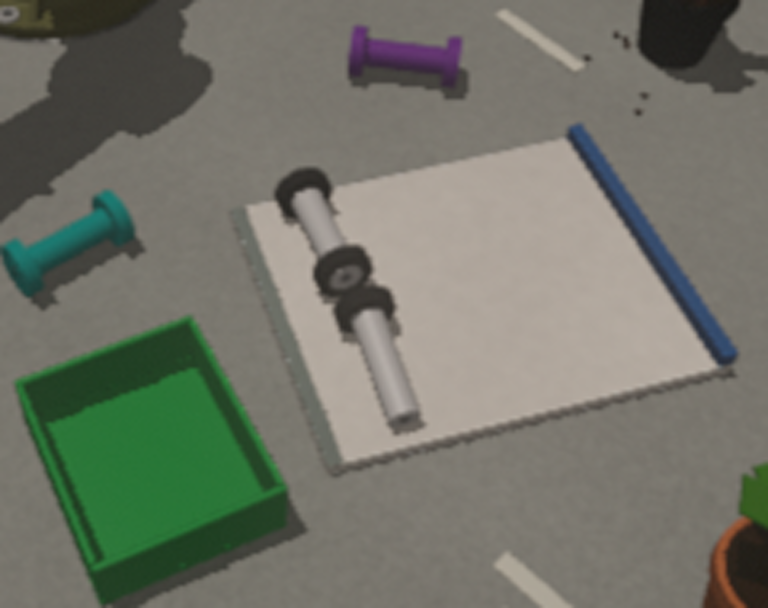

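Run:
```python
from h import *
d=get_image("top")
f=lambda u,v,z:onz(d,u/3.5+120,v/3.5+90,z)
C={k:f(*p) for k,p in dict(tl=(104,52,.026),tr=(493,125,.012),br=(433,448,.012),bl=(33,376,.026)).items()}
for k,v in C.items():print(k,v.round(4))
print("widths",np.linalg.norm(C['tr']-C['br']),np.linalg.norm(C['tl']-C['bl']),np.linalg.norm(C['tr']-C['tl']))
ydir=(C['tl']+C['bl']-C['tr']-C['br'])[:2];xdir=(C['tl']+C['tr']-C['br']-C['bl'])[:2]
print("ang y",np.degrees(np.arctan2(-ydir[0],ydir[1])),"ang x",np.degrees(np.arctan2(xdir[1],xdir[0])))
th=np.arctan2(xdir[1],xdir[0]);Rp=np.array([[np.cos(th),-np.sin(th)],[np.sin(th),np.cos(th)]])
c=sum(C.values())[:2]/4
print("centre",c)
def rep(n,p):print(n,p.round(4),"plate",(Rp.T@(p[:2]-c)*1000).round(1))
# sound: tyre ends silhouettes
a=f(391,293,.034);b=f(374,408,.034);rep("s+",a);rep("s-",b);rep("smid",(a+b)/2);rep("tube",f(383,350,.034));print(np.degrees(np.arctan2((a-b)[1],(a-b)[0])),np.linalg.norm(a-b))
a=f(424,125,.024);b=f(396,240,.034);rep("l end",a);rep("l tyre",b);rep("l tube mid?",f(411,180,.0296));print(np.degrees(np.arctan2((a-b)[1],(a-b)[0])))
K=[f(*p,.05) for p in((565,88),(748,90),(745,302),(561,302))]
for k in K:print(k.round(4))
print("crate",sum(K)/4)
s,p,Rt=tool();print(p,Rt.round(3).tolist())
```

```text
tl [0.6585 0.2634 0.026 ]
tr [ 0.6124 -0.0186  0.012 ]
br [0.3773 0.02   0.012 ]
bl [0.4222 0.3025 0.026 ]
widths 0.23822405686159603 0.23952587711307335 0.28606107015528665
ang y -9.157864703975346 ang x -9.355610084094248
centre [0.51761812 0.14181923]
s+ [0.4842 0.051  0.034 ] plate [-18.2 -95.1]
s- [0.403  0.0608 0.034 ] plate [-99.9 -98.5]
smid [0.4436 0.0559 0.034 ] plate [-59.  -96.8]
tube [0.4438 0.0556 0.034 ] plate [-58.8 -97.1]
-6.916364749279352 0.08182190884860852
l end [0.6084 0.0309 0.024 ] plate [107.6 -94.7]
l tyre [0.5221 0.0484 0.034 ] plate [ 19.7 -91.5]
l tube mid? [0.5666 0.039  0.0296] plate [ 65.  -93.5]
-11.444367327058744
[ 0.6294 -0.0688  0.05  ]
[ 0.6298 -0.197   0.05  ]
[ 0.4793 -0.1945  0.05  ]
[ 0.4773 -0.0677  0.05  ]
crate [ 0.55395909 -0.13200097  0.05      ]
[ 0.28197402 -0.58558207  0.40438117] [[-0.0, 0.434, -0.901], [0.001, -0.901, -0.434], [-1.0, -0.001, 0.0]]
```

```bash
python3 -m creep '[[0,0,0,0.126,0,0,87],[0,0,0,0.126,0,0,87],[0,0,0,0.126,0,0,87],[0,0,0,0.126,0,0,87],[0,0,0,0.126,0,0,87]]' 20
cat >> h.py <<'E'
def to(g):
    s,p,Rt=tool();gp=p+.164*Rt[:,0]
    print("t",s["time"],"grasp",gp.round(4),"yangle",np.degrees(np.arctan2(Rt[1,1],Rt[0,1])).round(2),"xax",Rt[:,0].round(3),"grip",round(s["grip_width"]*87,1),"F",s["ft_force"].round(1))
    if g is not None: print("tool delta mm",(Rt.T@(np.array(g)-gp)*1000).round(1))
E
python3 -c "
from h import *
to([.5666,.039,.24])"
```

```text
time: 0.8
position: [0.282, -0.5856, 0.4047]
tool_rot: [-2.124, 0.198, 2.124]
ft_force: [-0.2, -0.7, 0.3]
grip_width: 1.006
t 0.8 grasp [ 0.282  -0.5856  0.2407] yangle -100.68 xax [-0.  0. -1.] grip 87.5 F [-0.2 -0.7  0.3]
tool delta mm [   0.7 -666.5 -163.9]
```

```bash
python3 -m creep '[[0,-48,-11.5,0,0,0,87],[0,-48,-11.5,0,0,0,87],[0,-48,-11.5,0,0,0,87],[0,-48,-11.5,0,0,0,87],[0,-48,-11.5,0,0,0,87]]' >/dev/null; python3 -m creep '[[0,-48,-12,0,0,0,87],[0,-48,-12,0,0,0,87],[0,-48,-12,0,0,0,87],[0,-48,-12,0,0,0,87],[0,-40,-10,0,0,0,87]]' 
python3 -c "
from h import *
to([.5666,.039,.13])
d=get_image('wrist');cv2.imwrite('pics/w1.png',d['img'][:,:,::-1])"
```

```text
time: 1.8
position: [0.4813, -0.1392, 0.4051]
tool_rot: [-2.129, 0.191, 2.127]
ft_force: [0.8, -1.0, -0.3]
grip_width: 1.004
t 1.8 grasp [ 0.4815 -0.1392  0.2411] yangle -100.27 xax [ 0.001 -0.    -1.   ] grip 87.3 F [ 0.8 -1.  -0.3]
tool delta mm [ 111.2 -190.5  -51.9]
```

View pics/w1.png

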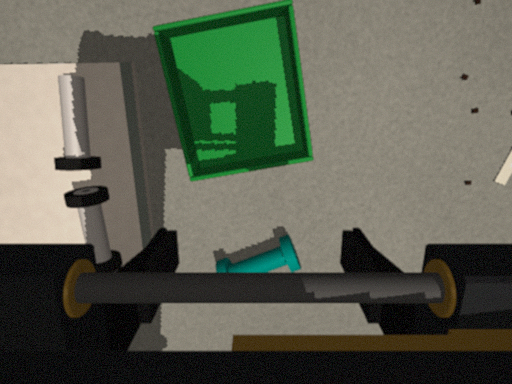

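```bash
python3 -c "
from h import *
d=get_image('wrist')
print(onz(d,70,77,.034),onz(d,76.5,154,.04),onz(d,73,118,.036), onz(d,73,118,.0296))
print([onz(d,*c,.05).round(4) for c in((154,28),(290,2),(311,159),(192,179))])
crop(d,30,50,170,260,2.8,'pics/w1c.png')
to([.5666,.039,.13])"
```

```text
[0.60814539 0.04101474 0.034     ] [0.53296179 0.0564583  0.04      ] [0.56911099 0.05014846 0.036     ] [0.56924843 0.05371733 0.0296    ]
[array([ 0.6336, -0.0577,  0.05  ]), array([ 0.6332, -0.1836,  0.05  ]), array([ 0.4882, -0.1841,  0.05  ]), array([ 0.4882, -0.0595,  0.05  ])]
t 1.9 grasp [ 0.4831 -0.1349  0.2412] yangle -99.74 xax [ 0.002  0.002 -1.   ] grip 87.1 F [ 0.5 -0.   0.7]
tool delta mm [ 111.8 -185.3  -52.7]
```

View pics/w1c.png

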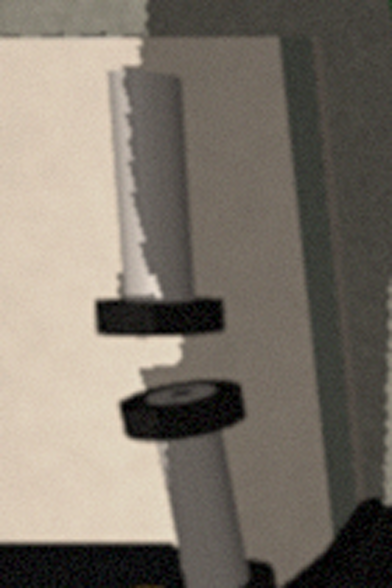

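```bash
python3 -m creep '[[0,-46,0,0,0,0,87],[0,-46,0,0,0,0,87],[0,-46,0,0,0,0,87],[0,-44,0,0,0,0,87],[0,0,0,0,0,0,87]]' >/dev/null; python3 -m creep '[[0,0,0,0,0,0,87],[0,0,0,0,0,0,87]]' 
python3 -c "
from h import *
to([.5666,.039,.13])
d=get_image('wrist');cv2.imwrite('pics/w2.png',d['img'][:,:,::-1])
np.savez('w2.npz',mtx=d['mtx'],view=d['view'])
to(None)"
```

```text
time: 2.6
position: [0.5135, 0.0351, 0.4045]
tool_rot: [-2.125, 0.197, 2.126]
ft_force: [0.0, -0.0, 0.2]
grip_width: 0.999
t 2.6 grasp [0.5134 0.0349 0.2405] yangle -100.51 xax [-0.    -0.001 -1.   ] grip 86.9 F [ 0.  -0.   0.2]
tool delta mm [110.5 -13.9 -51.6]
t 2.65 grasp [0.5134 0.0347 0.2405] yangle -100.56 xax [-0.    -0.001 -1.   ] grip 87.1 F [-1.3  0.1 -0.2]
```

View pics/w2.png

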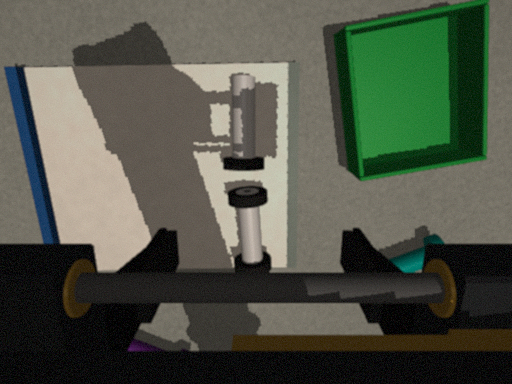

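```bash
python3 -c "
from h import *
d=np.load('w2.npz')
for n,p in dict(lend=(243,76,.03),ltyre=(243.5,156,.042),lmid=(243.3,115,.036),lbot=(243.3,115,.0296),splus=(247.5,198,.034),smid=(250,230,.034),plateTR=(296,62,.012),barTop=(24,66,.012)).items():print(n,onz(d,*p).round(4))
print([onz(d,*c,.05).round(4) for c in((346,28),(487,2),(487,158),(362,179))])
"
```

```text
lend [0.608  0.0342 0.03  ]
ltyre [0.5302 0.0488 0.042 ]
lmid [0.5707 0.0411 0.036 ]
lbot [0.5703 0.0415 0.0296]
splus [0.4819 0.0544 0.034 ]
smid [0.4439 0.059  0.034 ]
plateTR [ 0.6122 -0.0223  0.012 ]
barTop [0.6607 0.2584 0.012 ]
[array([ 0.6303, -0.0672,  0.05  ]), array([ 0.6282, -0.1935,  0.05  ]), array([ 0.484, -0.195,  0.05 ]), array([ 0.4854, -0.0678,  0.05  ])]
```

```bash
python3 -c "
from h import *
to([.565,.041,.036])"
```

```text
t 2.65 grasp [0.5134 0.0347 0.2405] yangle -100.56 xax [-0.    -0.001 -1.   ] grip 87.1 F [-1.3  0.1 -0.2]
tool delta mm [204.5 -15.9 -49.6]
```

```bash
python3 -m creep '[[30,-8,-25,0,0,0,87],[30,-8,-24.6,0,0,0,87],[40,0,0,0,0,0,87],[30,0,0,0,0,0,87],[0,0,0,0,0,0,87]]' ; python3 -m creep '[[0,0,0,0,0,0,87]]' >/dev/null
python3 -c "
from h import *
to([.565,.041,.036])
d=get_image('scene');crop(d,180,80,420,260,3.2,'pics/s3.png')
d=get_image('wrist');cv2.imwrite('pics/w3.png',d['img'][:,:,::-1])
"
```

```text
time: 3.15
position: [0.5632, 0.0413, 0.27]
tool_rot: [-2.116, 0.198, 2.136]
ft_force: [-0.6, -0.4, -0.8]
grip_width: 0.996
t 3.25 grasp [0.5652 0.0423 0.1111] yangle -100.49 xax [-0.001 -0.    -1.   ] grip 87.1 F [ 0.7 -0.1  1.1]
tool delta mm [75.1  1.3 -0.1]
```

View pics/s3.png

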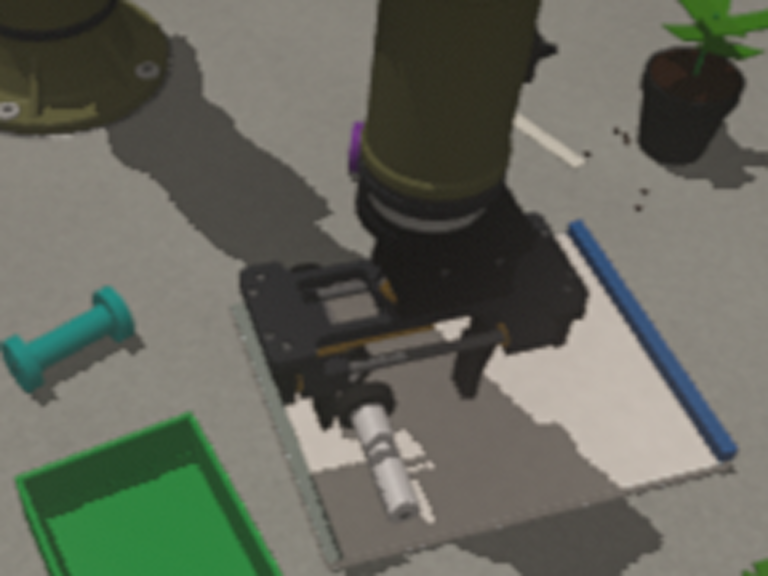

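View pics/w3.png

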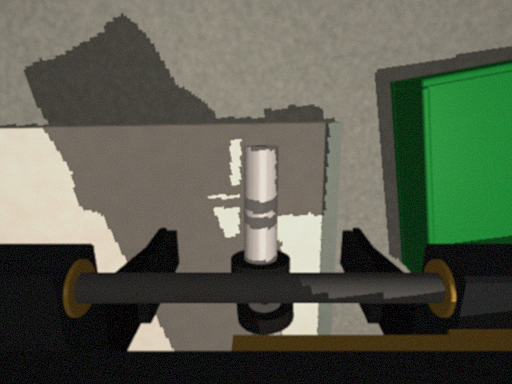

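```bash
python3 -m creep '[[30,0,0,0,0,0,87],[25,0,0,0,0,0,87],[15,0,0,0,0,0,87],[5,0,0,0,0,0,87],[0,0,0,0,0,0,87]]' ; 
python3 -c "
from h import *
to([.565,.041,.036])
d=get_image('scene');crop(d,180,80,420,260,3.2,'pics/s4.png')
d=get_image('wrist');cv2.imwrite('pics/w4.png',d['img'][:,:,::-1])
"
```

```text
time: 3.85
position: [0.5655, 0.0436, 0.2003]
tool_rot: [-2.127, 0.193, 2.126]
ft_force: [0.1, 0.2, -0.1]
grip_width: 1.005
t 3.85 grasp [0.5656 0.0436 0.0363] yangle -100.39 xax [ 0.001 -0.    -1.   ] grip 87.4 F [ 0.1  0.2 -0.1]
tool delta mm [0.3 2.6 0.1]
```

View pics/s4.png

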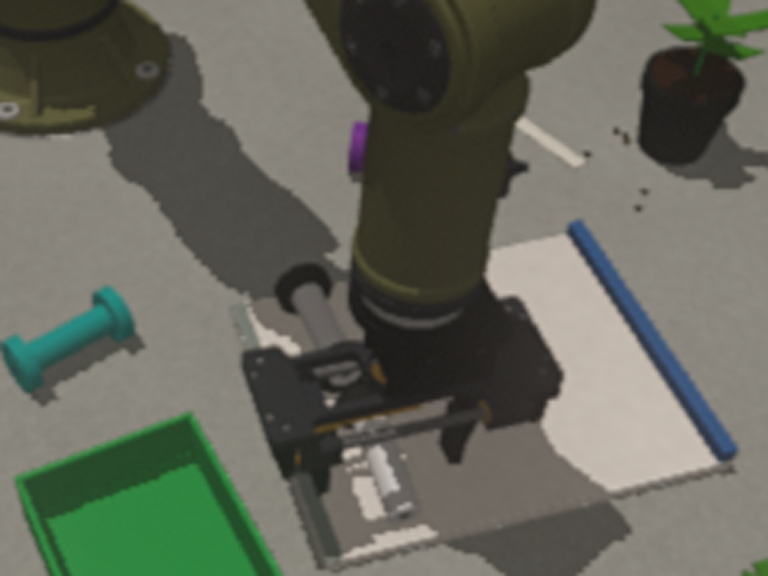

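View pics/w4.png

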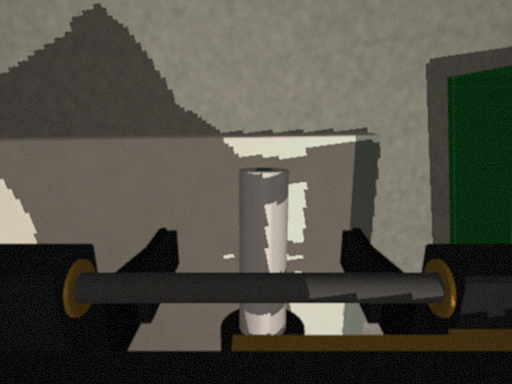

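```bash
python3 -m creep '[[0,0,0,0,0,0,10],[0,0,0,0,0,0,10],[0,0,0,0,0,0,10],[0,0,0,0,0,0,10],[0,0,0,0,0,0,10]]' 25;python3 -m creep '[[0,0,0,0,0,0,10],[0,0,0,0,0,0,10],[0,0,0,0,0,0,10],[0,0,0,0,0,0,10]]'; 
python3 -c "
from h import *
to([.565,.041,.036])
d=get_image('wrist');cv2.imwrite('pics/w5.png',d['img'][:,:,::-1])
"
```

```text
time: 4.45
position: [0.5652, 0.0436, 0.1998]
tool_rot: [-2.127, 0.193, 2.126]
ft_force: [-0.4, 0.3, 0.4]
grip_width: 0.631
time: 4.85
position: [0.5651, 0.0435, 0.1997]
tool_rot: [-2.127, 0.193, 2.127]
ft_force: [-0.1, 0.4, -0.5]
grip_width: 0.268
t 4.85 grasp [0.5651 0.0435 0.0357] yangle -100.38 xax [-0. -0. -1.] grip 23.3 F [-0.1  0.4 -0.5]
tool delta mm [-0.3  2.5 -0.3]
```

View pics/w5.png

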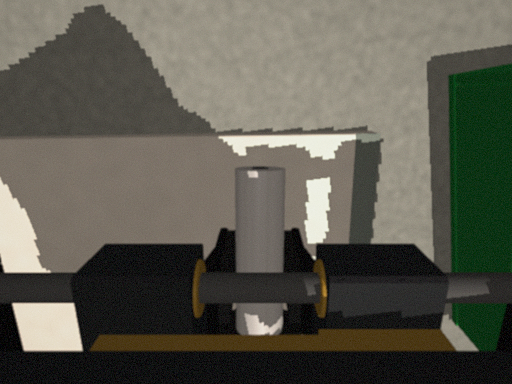

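```bash
python3 -m creep '[[-10,0,0,0,0,0,10],[-20,0,0,0,0,0,10],[-30,0,0,0,0,0,10],[-30,0,0,0,0,0,10],[-10,0,0,0,0,0,10]]' ;python3 -m creep '[[0,0,0,-0.09,0,0,10],[0,0,0,-0.09,0,0,10],[0,0,0,0,0,0,10]]'; 
python3 -c "
from h import *
to([.557,-.131,.131])
d=get_image('wrist');cv2.imwrite('pics/w6.png',d['img'][:,:,::-1])
d=get_image('scene');crop(d,180,80,420,260,3.2,'pics/s6.png')
"
```

```text
time: 5.4
position: [0.5661, 0.0441, 0.3035]
tool_rot: [-2.133, 0.193, 2.12]
ft_force: [-0.7, 0.9, -0.5]
grip_width: 0.267
time: 5.7
position: [0.5648, 0.0436, 0.2992]
tool_rot: [-2.22, 0.001, 2.222]
ft_force: [-0.6, -0.6, -0.7]
grip_width: 0.267
t 5.7 grasp [0.5646 0.0435 0.1352] yangle -90.05 xax [-0.001 -0.    -1.   ] grip 23.2 F [-0.6 -0.6 -0.7]
tool delta mm [  4.2 174.6   7.5]
```

View pics/w6.png

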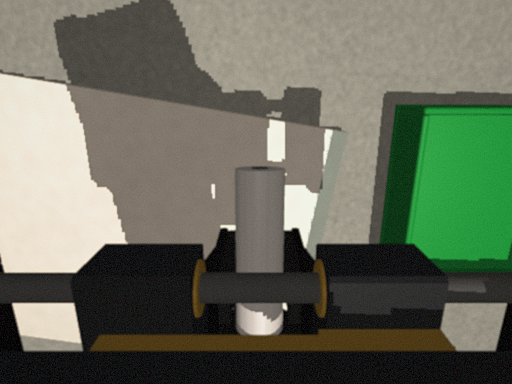

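View pics/s6.png

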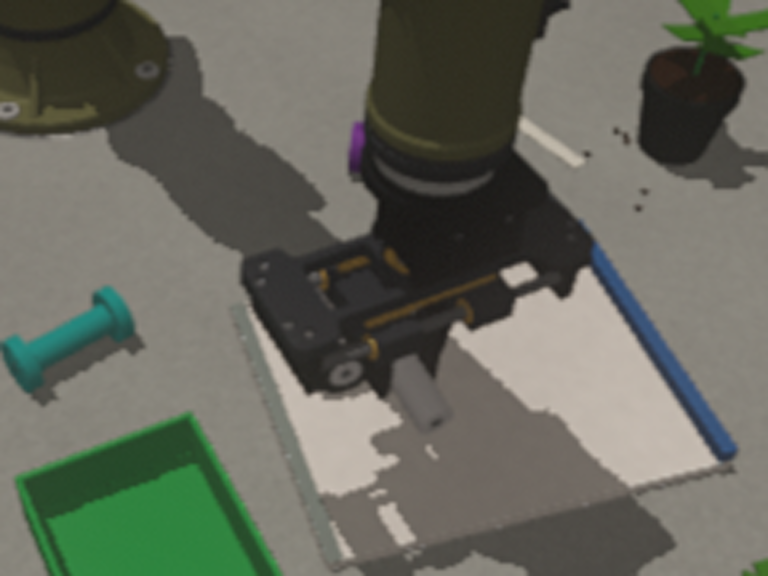

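Roller held and lifted (tube end at (432,425) in the scene crop, clear of the plate). Carry to the crate.

```bash
python3 -m creep '[[0,30,2,0,0,0,10],[0,45,2,0,0,0,10],[0,45,2,0,0,0,10],[0,35,1.5,0,0,0,10],[0,19.5,0,0,0,0,10]]' ;python3 -m creep '[[0,0,0,0,0,0,10],[0,0,0,0,0,0,10],[0,0,0,0,0,0,10]]'; 
python3 -c "
from h import *
to([.557,-.131,.031])
d=get_image('wrist');cv2.imwrite('pics/w7.png',d['img'][:,:,::-1])
d=get_image('scene');crop(d,150,80,390,260,3.2,'pics/s7.png')
"
```

```text
time: 6.3
position: [0.5566, -0.1352, 0.2992]
tool_rot: [-2.217, 0.011, 2.22]
ft_force: [1.0, 0.2, -0.7]
grip_width: 0.267
time: 6.6
position: [0.5576, -0.129, 0.2996]
tool_rot: [-2.221, -0.002, 2.221]
ft_force: [0.6, 0.4, -0.8]
grip_width: 0.266
t 6.6 grasp [ 0.5576 -0.1288  0.1356] yangle -89.96 xax [-0.     0.001 -1.   ] grip 23.2 F [ 0.6  0.4 -0.8]
tool delta mm [104.6   2.3   0.5]
```

View pics/w7.png

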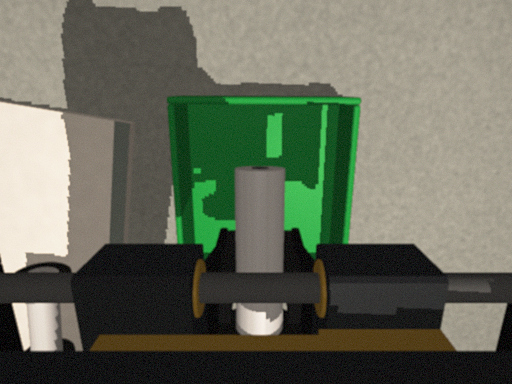

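View pics/s7.png

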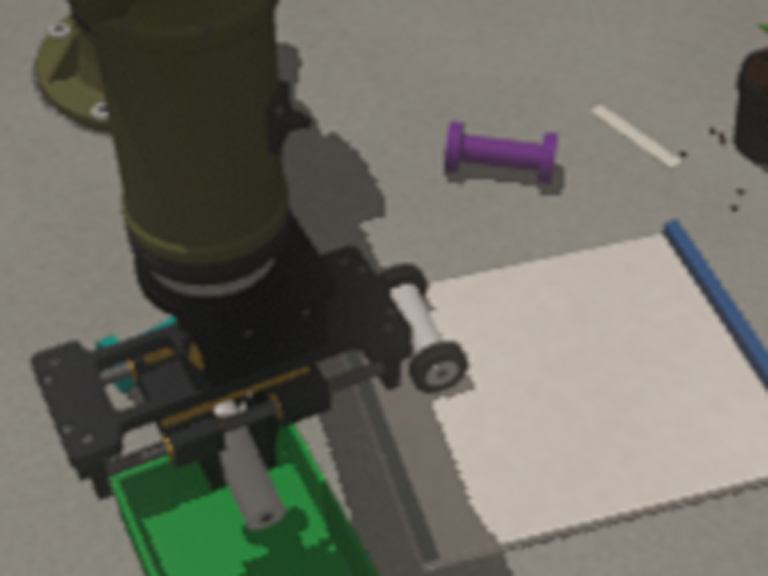

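```bash
python3 -m creep '[[30,0,0,0,0,0,10],[30,0,0,0,0,0,10],[20,0,0,0,0,0,10],[15,0,0,0,0,0,10],[5,0,0,0,0,0,10]]' ;python3 -m creep '[[3,0,0,0,0,0,10],[1,0,0,0,0,0,10],[0,0,0,0,0,0,10]]'; 
python3 -c "
from h import *
to([.557,-.131,.031])
d=get_image('scene');crop(d,150,80,390,300,2.7,'pics/s8.png')
"
```

```text
time: 7.2
position: [0.557, -0.13, 0.1982]
tool_rot: [-2.218, -0.001, 2.224]
ft_force: [-0.3, 0.2, -1.0]
grip_width: 0.267
time: 7.5
position: [0.5579, -0.1309, 0.1967]
tool_rot: [-2.223, 0.002, 2.219]
ft_force: [1.1, 0.8, -1.1]
grip_width: 0.267
t 7.5 grasp [ 0.5582 -0.131   0.0327] yangle -90.07 xax [ 0.002 -0.001 -1.   ] grip 23.2 F [ 1.1  0.8 -1.1]
tool delta mm [ 1.6 -0.   1.2]
```

View pics/s8.png

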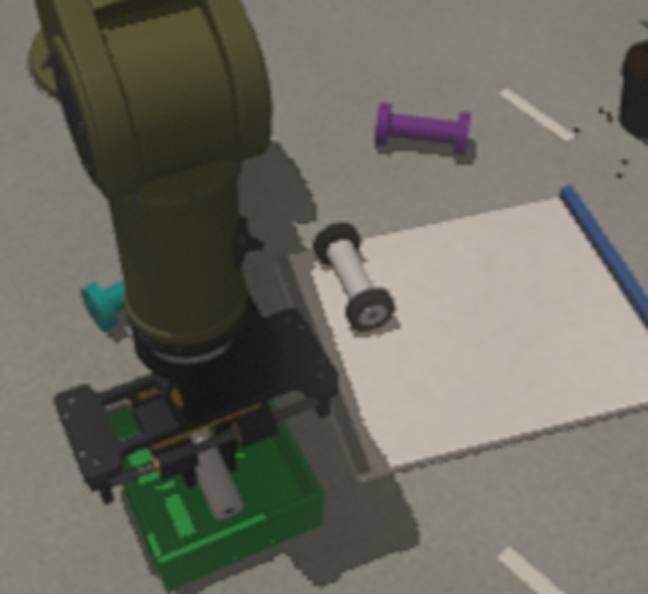

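Over the crate floor; lower 2 mm more and open to 50 mm, then rise.

```bash
python3 -m creep '[[2,0,0,0,0,0,10],[0,0,0,0,0,0,26],[0,0,0,0,0,0,30],[0,0,0,0,0,0,45],[0,0,0,0,0,0,50]]' ;python3 -m creep '[[0,0,0,0,0,0,50],[0,0,0,0,0,0,50],[-20,0,0,0,0,0,50],[-40,0,0,0,0,0,50],[-50,0,0,0,0,0,50]]'; python3 -m creep '[[-40,0,0,0,0,0,20],[0,0,0,0,0,0,20]]'
python3 -c "
from h import *
to(None)
d=get_image('wrist');cv2.imwrite('pics/w9.png',d['img'][:,:,::-1])
d=get_image('scene');crop(d,150,80,390,300,2.7,'pics/s9.png')
"
```

```text
time: 8.05
position: [0.5575, -0.1309, 0.1939]
tool_rot: [-2.221, 0.002, 2.221]
ft_force: [1.0, 0.8, 0.2]
grip_width: 0.446
time: 8.55
position: [0.5564, -0.1308, 0.3029]
tool_rot: [-2.215, -0.001, 2.225]
ft_force: [1.2, -0.7, -0.6]
grip_width: 0.577
time: 8.75
position: [0.5595, -0.1307, 0.3506]
tool_rot: [2.233, -0.005, -2.207]
ft_force: [1.4, -0.4, -0.2]
grip_width: 0.472
t 8.75 grasp [ 0.5614 -0.1313  0.1866] yangle -90.06 xax [ 0.011 -0.004 -1.   ] grip 41.1 F [ 1.4 -0.4 -0.2]
```

View pics/s9.png

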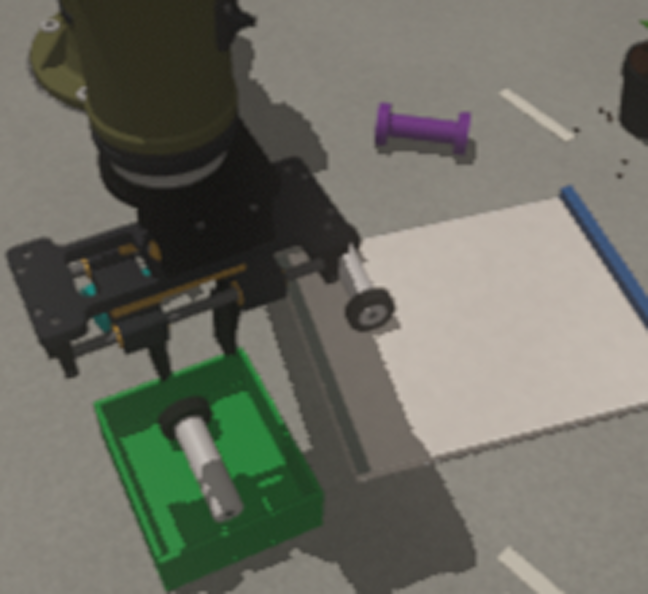

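View pics/w9.png

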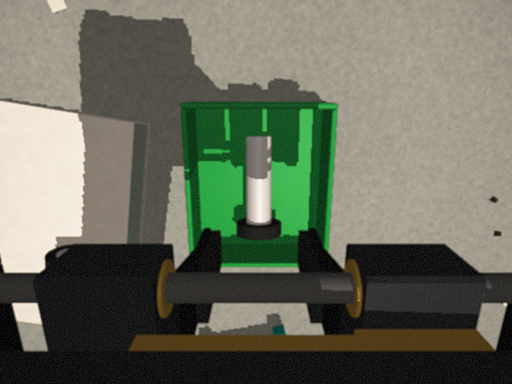

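```bash
python3 -m creep '[[0,0,0,-0.14,0,0,14],[0,0,0,-0.14,0,0,14],[0,0,0,-0.14,0,0,14],[0,0,0,-0.14,0,0,14],[0,0,0,-0.14,0,0,14]]' >/dev/null;python3 -m creep '[[0,0,0,-0.14,0,0,14],[0,0,0,-0.14,0,0,14],[0,0,0,-0.14,0,0,14],[0,0,0,-0.14,0,0,14],[0,0,0,-0.14,0,0,14]]'
python3 -c "
from h import *
print(monitor.get_state()['joint_positions'].round(2))
to([.4373,.0175,.15])
d=get_image('top');crop(d,120,90,345,230,3.5,'pics/t10.png')
"
```

```text
time: 9.85
position: [0.5567, -0.1308, 0.3414]
tool_rot: [1.329, 1.13, -1.333]
ft_force: [-0.1, -0.1, -0.4]
grip_width: 0.157
[ 0.75  0.26 -0.65  1.71  0.16  1.23 -0.11]
t 9.85 grasp [ 0.5561 -0.1306  0.1774] yangle -9.51 xax [-0.004  0.001 -1.   ] grip 13.7 F [-0.1 -0.1 -0.4]
tool delta mm [  28.1 -141.5 -126.4]
```

View pics/t10.png

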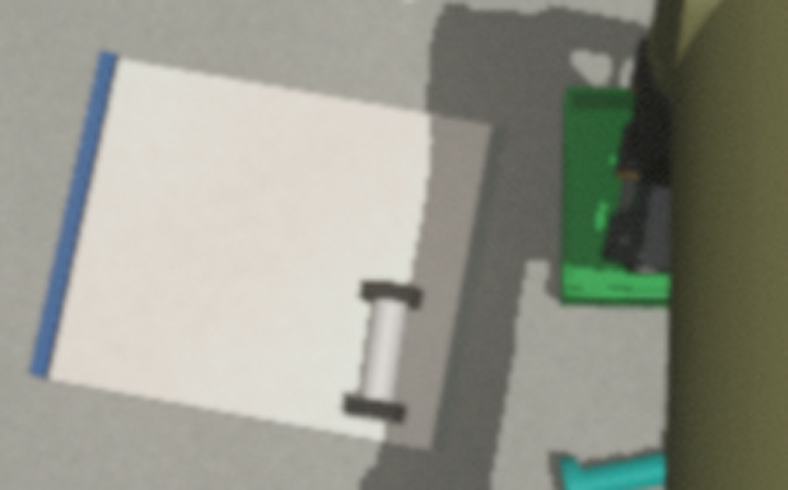

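```bash
python3 -m creep '[[0,-35.4,-31.6,0,0,0,14],[0,-35.4,-31.6,0,0,0,14],[0,-35.4,-31.6,0,0,0,14],[0,-35.4,-31.6,0,0,0,14],[20,0,0,0,0,0,14]]' >/dev/null;python3 -m creep '[[0,0,0,0,0,0,14],[0,0,0,0,0,0,14],[0,0,0,0,0,0,14]]'
python3 -c "
from h import *
print(monitor.get_state()['joint_positions'].round(2))
to([.4373,.0175,.041])
d=get_image('wrist');cv2.imwrite('pics/w11.png',d['img'][:,:,::-1])
d=get_image('scene');crop(d,180,80,420,260,3.2,'pics/s11.png')
"
```

```text
time: 10.7
position: [0.4401, 0.017, 0.3238]
tool_rot: [1.337, 1.123, -1.336]
ft_force: [0.8, -0.1, 0.3]
grip_width: 0.161
[ 0.7  -0.05 -0.77  2.03 -0.04  1.16 -0.22]
t 10.7 grasp [0.44   0.0172 0.1598] yangle -9.99 xax [-0.     0.001 -1.   ] grip 14.0 F [ 0.8 -0.1  0.3]
tool delta mm [118.8  -2.7   0.3]
```

View pics/s11.png

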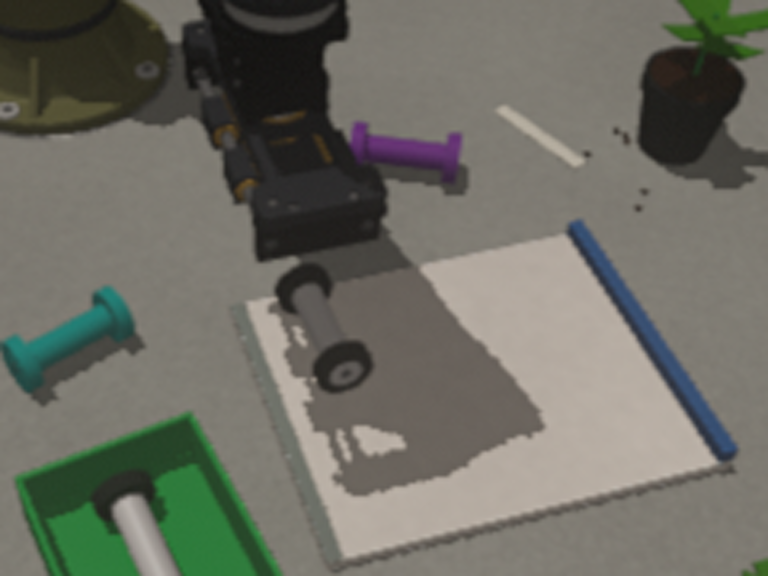

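View pics/w11.png

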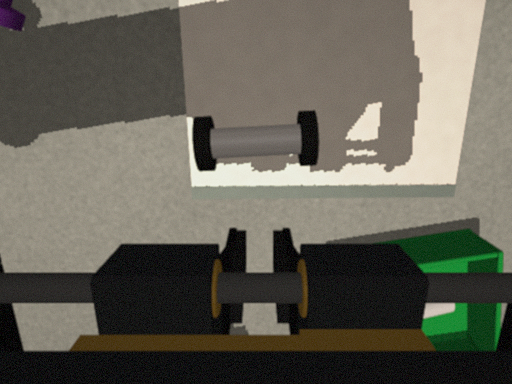

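```bash
python3 -m creep '[[30,-2,0,-0.011,0,0,14],[35,0,0,0,0,0,14],[30,0,0,0,0,0,14],[18,0,0,0,0,0,14],[5,0,0,0,0,0,14]]' >/dev/null;python3 -m creep '[[0,0,0,0,0,0,14],[0,0,0,0,0,0,14]]'
python3 -c "
from h import *
d=get_image('top');o,_=ray(d,0,0);print('topcam',o)
to([.4373,.0175,.041])
d=get_image('wrist');cv2.imwrite('pics/w12.png',d['img'][:,:,::-1]);o,_=ray(d,0,0);print('wcam',o)
d=get_image('scene');crop(d,180,80,420,260,3.2,'pics/s12.png')
"
```

```text
time: 11.5
position: [0.4384, 0.0181, 0.2067]
tool_rot: [1.328, 1.127, -1.326]
ft_force: [0.4, -0.0, 0.1]
grip_width: 0.161
topcam [ 0.30412977 -0.02117852  1.13614612]
t 11.55 grasp [0.4388 0.0181 0.0429] yangle -9.25 xax [ 0.002 -0.    -1.   ] grip 13.9 F [ 0.9 -0.1 -0.4]
tool delta mm [ 1.9 -1.4  0.8]
wcam [0.45070768 0.0969911  0.18732214]
```

View pics/s12.png

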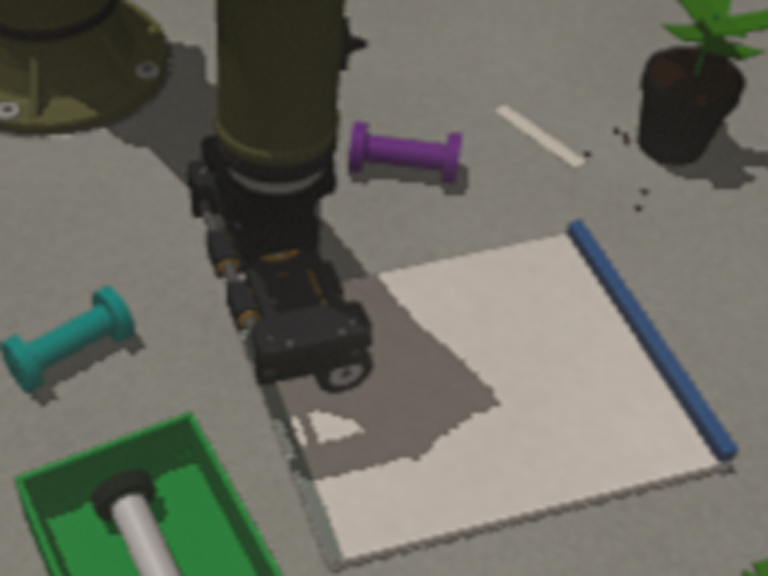

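View pics/w12.png

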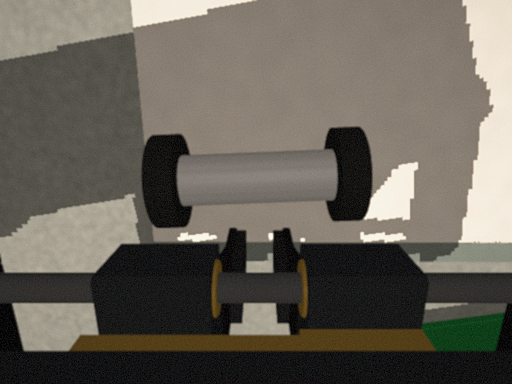

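```bash
python3 -m creep '[[1,0,-4,0,0,0,14],[0,0,-4,0,0,0,14],[0,0,-3,0,0,0,14],[0,0,-3,0,0,0,14],[0,0,-3,0,0,0,14]]' >/dev/null;python3 -m creep '[[0,0,-3,0,0,0,14],[0,0,-3,0,0,0,14],[0,0,-3,0,0,0,14],[0,0,-4,0,0,0,14],[0,0,-4,0,0,0,14]]'
python3 -c "
from h import *
to(None)
d=get_image('wrist');cv2.imwrite('pics/w13.png',d['img'][:,:,::-1])
"
```

```text
time: 12.65
position: [0.4431, 0.0521, 0.2047]
tool_rot: [1.327, 1.129, -1.327]
ft_force: [-0.0, 0.1, 0.6]
grip_width: 0.163
t 12.65 grasp [0.4431 0.0521 0.0407] yangle -9.23 xax [-0. -0. -1.] grip 14.2 F [-0.   0.1  0.6]
```

View pics/w13.png

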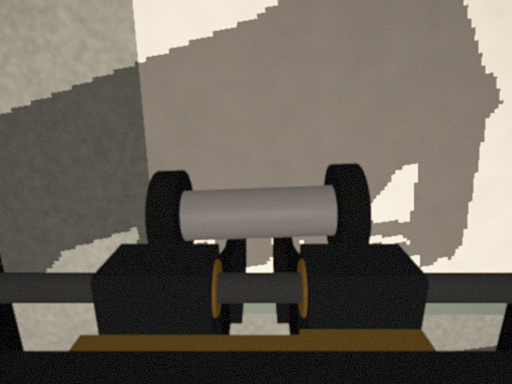

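```bash
for i in 1; do python3 -m creep '[[0,0,-4,0,0,0,14],[0,0,-4,0,0,0,14],[0,0,-4,0,0,0,14],[0,0,-4,0,0,0,14],[0,0,-4,0,0,0,14]]' >/dev/null;python3 -m creep '[[0,0,-4,0,0,0,14],[0,0,-4,0,0,0,14],[0,0,-4,0,0,0,14],[0,0,-4,0,0,0,14],[0,0,-4,0,0,0,14]]'; done
python3 -c "
from h import *
to(None)
d=get_image('wrist');cv2.imwrite('pics/w14.png',d['img'][:,:,::-1])
d=get_image('scene');crop(d,180,80,420,260,3.2,'pics/s14.png')
"
```

```text
time: 13.7
position: [0.4495, 0.0916, 0.2047]
tool_rot: [1.327, 1.129, -1.327]
ft_force: [-0.8, -0.3, 0.4]
grip_width: 0.164
t 13.7 grasp [0.4495 0.0916 0.0407] yangle -9.22 xax [-0. -0. -1.] grip 14.2 F [-0.8 -0.3  0.4]
```

View pics/w14.png

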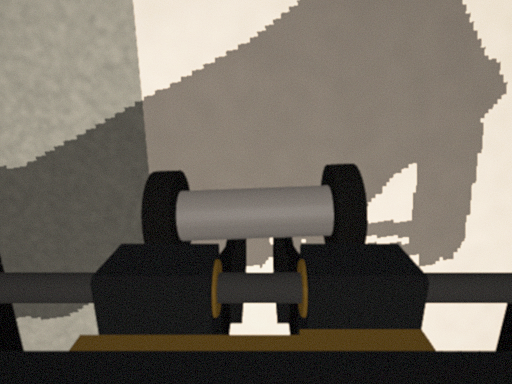

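View pics/s14.png

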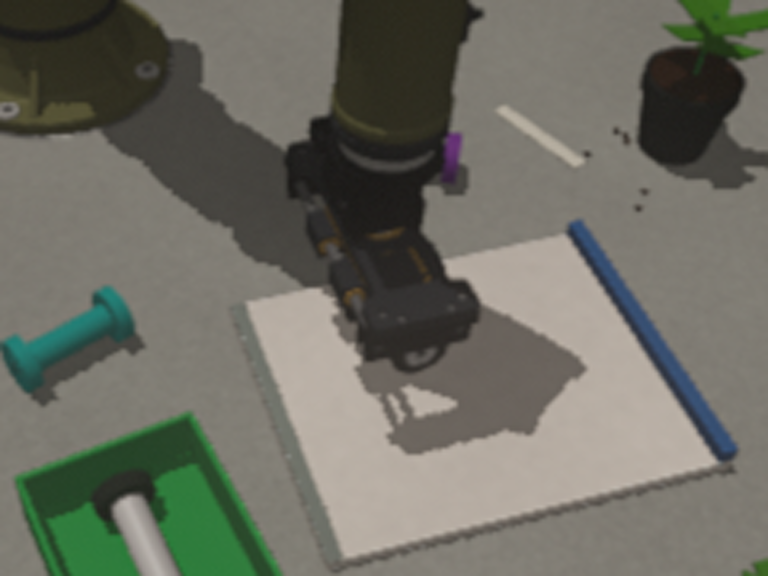

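```bash
python3 -c "
from h import *
d=get_image('wrist')
th=np.radians(-9.3);Rp=np.array([[np.cos(th),-np.sin(th)],[np.sin(th),np.cos(th)]]);c=np.array([.5177,.1418])-Rp@[0,.007]
for n,p in dict(e1=(135,20,.012),e2=(147,170,.012),tyrehi=(144,200,.052),tyrelo=(144,200,.034),rtyre=(366,200,.052),rtyrelo=(366,200,.034),tubeL=(178,215,.034),tubeR=(332,212,.034)).items():
  w=onz(d,*p);print(n,w.round(4),(Rp.T@(w[:2]-c)*1000).round(1))
to(None)
"
```

```text
e1 [0.4091 0.212  0.012 ] [-118.5   58.7]
e2 [0.3962 0.141  0.012 ] [-119.8  -13.4]
tyrehi [0.4067 0.1356 0.052 ] [-108.5  -17.1]
tyrelo [0.3993 0.1308 0.034 ] [-115.  -23.]
rtyre [0.4987 0.1206 0.052 ] [-15.3 -17. ]
rtyrelo [0.5038 0.1138 0.034 ] [ -9.2 -22.8]
tubeL [0.4136 0.1208 0.034 ] [-99.4 -30.6]
tubeR [0.4872 0.1104 0.034 ] [-25.  -28.9]
t 13.85 grasp [0.4495 0.0916 0.0407] yangle -9.19 xax [-0.  0. -1.] grip 13.7 F [ 0.3 -0.8 -0.7]
```

```bash
python3 -m creep '[[0,0,-4,0,0,0,14],[0,0,-5,0,0,0,14],[0,0,-5,0,0,0,14],[0,0,-5,0,0,0,14],[0,0,-5,0,0,0,14]]' >/dev/null;python3 -m creep '[[0,0,-5,0,0,0,14],[0,0,-5,0,0,0,14],[0,0,-5,0,0,0,14],[0,0,-5,0,0,0,14],[0,0,-5,0,0,0,14]]'>/dev/null;python3 -m creep '[[0,0,-5,0,0,0,14],[0,0,-5,0,0,0,14],[0,0,-5,0,0,0,14],[0,0,-5,0,0,0,14],[0,0,-4,0,0,0,14]]'
python3 -c "
from h import *
to(None)
d=get_image('wrist');cv2.imwrite('pics/w15.png',d['img'][:,:,::-1])
d=get_image('scene');crop(d,180,80,420,260,3.2,'pics/s15.png')
"
```

```text
time: 15.35
position: [0.4612, 0.1639, 0.2047]
tool_rot: [1.327, 1.129, -1.327]
ft_force: [0.5, -1.2, -0.7]
grip_width: 0.157
t 15.35 grasp [0.4612 0.1639 0.0407] yangle -9.21 xax [ 0.  0. -1.] grip 13.7 F [ 0.5 -1.2 -0.7]
```

View pics/w15.png

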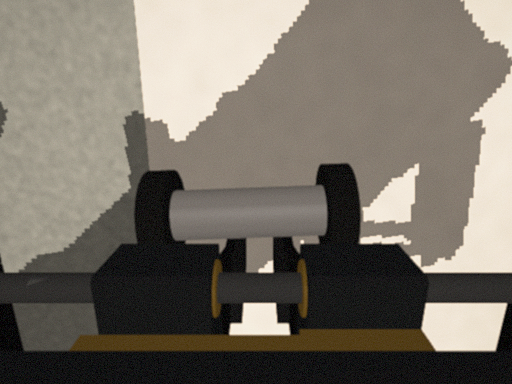

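View pics/s15.png

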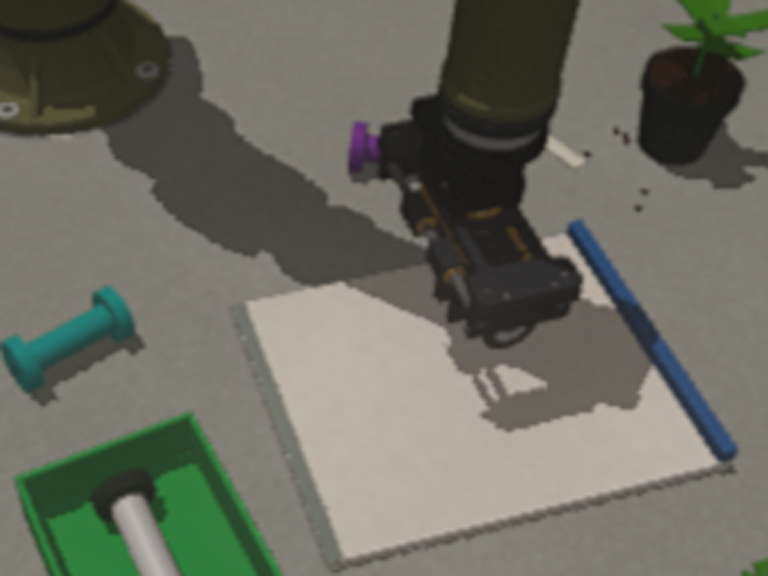

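```bash
python3 -m creep '[[0,0,-4,0,0,0,14],[0,0,-5,0,0,0,14],[0,0,-5,0,0,0,14],[0,0,-5,0,0,0,14],[0,0,-5,0,0,0,14]]' >/dev/null;python3 -m creep '[[0,0,-5,0,0,0,14],[0,0,-5,0,0,0,14],[0,0,-4,0,0,0,14],[0,0,-4,0,0,0,14],[0,0,-4,0,0,0,14]]'>/dev/null;python3 -m creep '[[0,0,-4,0,0,0,14],[0,0,-3,0,0,0,14],[0,0,-3,0,0,0,14],[0,0,-3,0,0,0,14],[0,0,-3,0,0,0,14]]'
python3 -c "
from h import *
to(None)
d=get_image('wrist');cv2.imwrite('pics/w16.png',d['img'][:,:,::-1])
d=get_image('scene');crop(d,180,80,420,260,3.2,'pics/s16.png')
d=get_image('top');crop(d,120,90,345,230,3.5,'pics/t16.png')
"
```

```text
time: 16.95
position: [0.4711, 0.2247, 0.2047]
tool_rot: [1.327, 1.129, -1.327]
ft_force: [0.0, 0.7, 1.0]
grip_width: 0.16
t 16.95 grasp [0.4711 0.2247 0.0407] yangle -9.23 xax [-0. -0. -1.] grip 13.9 F [0.  0.7 1. ]
```

View pics/w16.png

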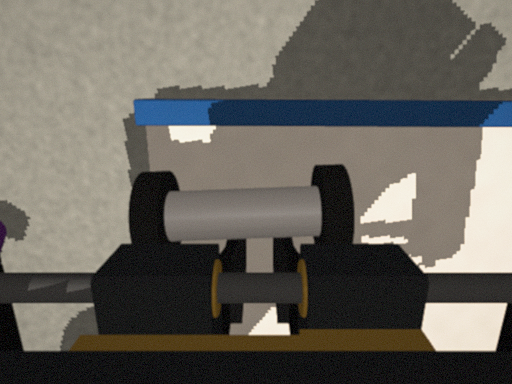

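View pics/s16.png

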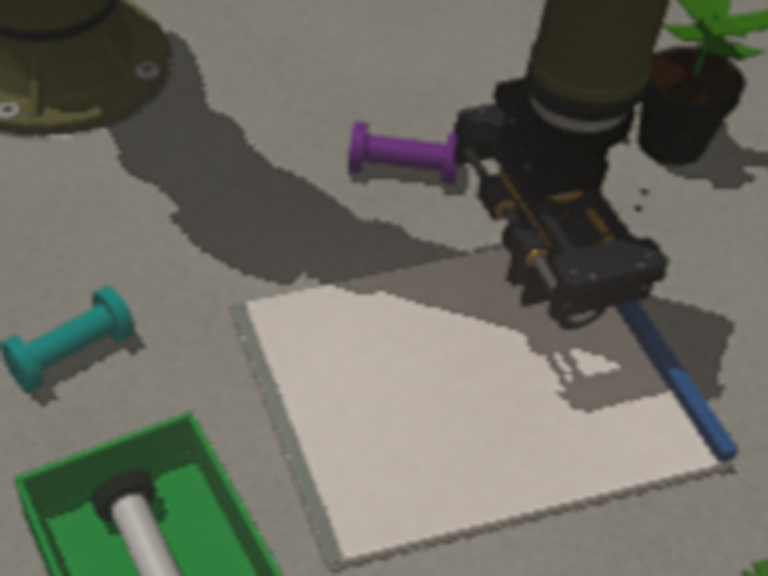

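View pics/t16.png

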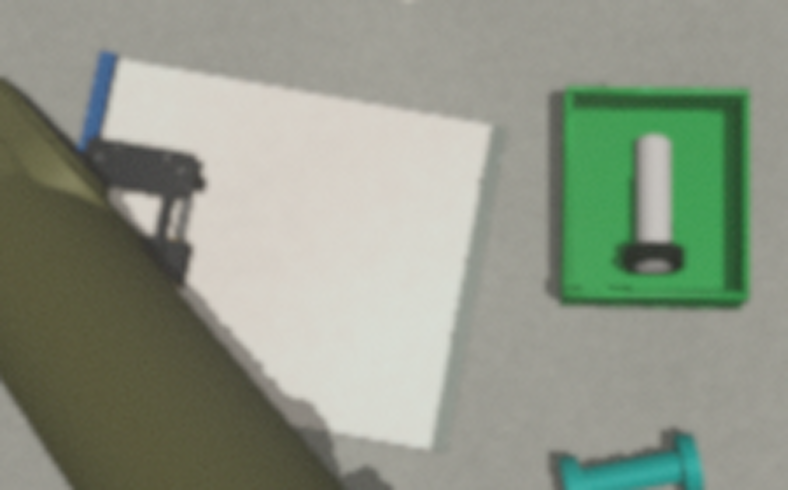

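```bash
python3 -m creep '[[0,0,-2,0,0,0,14],[0,0,-2,0,0,0,14],[0,0,-2,0,0,0,14],[0,0,-2,0,0,0,14],[0,0,-1,0,0,0,14]]'
python3 -c "
from h import *
to(None)
d=get_image('wrist');crop(d,100,80,400,260,2.6,'pics/w17.png')
"
```

```text
time: 17.6
position: [0.4725, 0.2337, 0.2047]
tool_rot: [1.327, 1.129, -1.327]
ft_force: [-0.8, -0.3, -0.1]
grip_width: 0.162
t 17.6 grasp [0.4725 0.2337 0.0407] yangle -9.21 xax [ 0.  0. -1.] grip 14.1 F [-0.8 -0.3 -0.1]
```

View pics/w17.png

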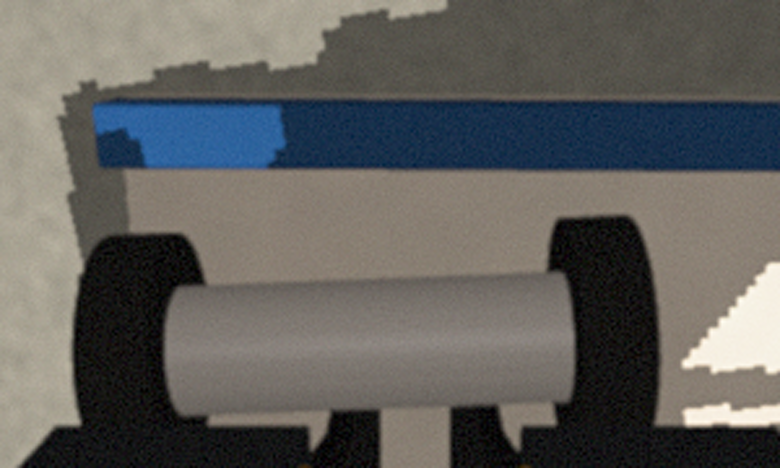

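```bash
python3 -c "
from h import *
d=get_image('wrist');o,_=ray(d,0,0)
th=np.radians(-9.3);Rp=np.array([[np.cos(th),-np.sin(th)],[np.sin(th),np.cos(th)]]);c=np.array([.5177,.1418])-Rp@[0,.007]
print('cam',(Rp.T@(o[:2]-c)*1000),o[2])
for n,p in dict(barL=(95,166,.026),barR=(700,169,.026),barinnerbot=(400,170,.012),barfar=(98,100,.026),e=(126,175,.012),e2=(80,265,.012),tyreL50=(75,350,.052),tyreR=(658,345,.052),tubeL=(167,350,.034),tubeR=(573,338,.034),frontL=(140,235,.045),frontR=(590,217,.045),frontL34=(140,235,.034)).items():
  w=onz(d,p[0]/2.6+100,p[1]/2.6+80,p[2]);print(n,w.round(4),(Rp.T@(w[:2]-c)*1000).round(1))
"
```

```text
cam [-60.19536728 170.26208248] 0.18519919065426999
barL [0.4229 0.2985 0.026 ] [-118.9  146.3]
barR [0.5325 0.2801 0.026 ] [ -7.8 145.8]
barinnerbot [0.4774 0.2867 0.012 ] [-63.1 143.5]
barfar [0.4266 0.31   0.026 ] [-117.1  158.2]
e [0.4231 0.2945 0.012 ] [-118.1  142.4]
e2 [0.4089 0.2779 0.012 ] [-129.3  123.8]
tyreL50 [0.4217 0.2721 0.052 ] [-115.8  120.1]
tyreR [0.5159 0.2576 0.052 ] [-20.5 121. ]
tubeL [0.4301 0.2639 0.034 ] [-106.2  113.3]
tubeR [0.5048 0.2541 0.034 ] [-30.9 115.7]
frontL [0.4346 0.2879 0.045 ] [-105.7  137.8]
frontR [0.5084 0.2789 0.045 ] [-31.4 140.8]
frontL34 [0.4306 0.286  0.034 ] [-109.2  135.2]
```

```bash
python3 -m creep '[[0,0,4,0,0,0,14],[0,-4,0,0,0,0,14],[0,-4,-2,0,0,0,14],[0,0,-2,0,0,0,14],[0,0,-2,0,0,0,14]]';python3 -m creep '[[0,0,-2,0,0,0,14],[0,0,-2,0,0,0,14],[0,0,-1,0,0,0,14],[0,0,-1,0,0,0,14],[0,0,-1,0,0,0,14]]'
python3 -c "
from h import *
to(None)
d=get_image('wrist');crop(d,100,80,400,260,2.6,'pics/w18.png')
"
```

```text
time: 18.2
position: [0.4648, 0.237, 0.2048]
tool_rot: [1.327, 1.129, -1.326]
ft_force: [-0.3, 0.9, 0.6]
grip_width: 0.158
time: 18.7
position: [0.4661, 0.2436, 0.2047]
tool_rot: [1.327, 1.129, -1.327]
ft_force: [-0.4, -0.4, -0.6]
grip_width: 0.164
t 18.7 grasp [0.4661 0.2436 0.0407] yangle -9.23 xax [-0. -0. -1.] grip 14.3 F [-0.4 -0.4 -0.6]
```

View pics/w18.png

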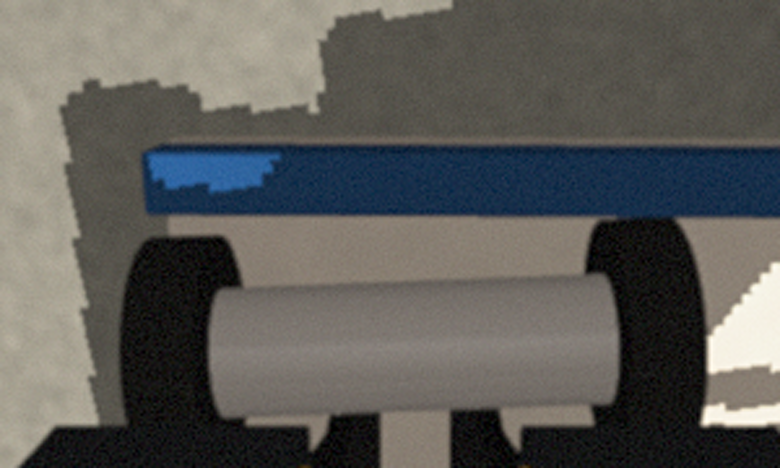

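```bash
python3 -m creep '[[0,0,-1,0,0,0,14],[0,0,-1,0,0,0,14],[0,0,-1,0,0,0,14]]';python3 -m creep '[[0,0,-1,0,0,0,14],[0,0,0,0,0,0,14]]'
python3 -c "
from h import *
to(None)
d=get_image('wrist');crop(d,100,80,400,260,2.6,'pics/w19.png')
"
```

```text
time: 19.05
position: [0.4664, 0.2463, 0.2045]
tool_rot: [1.326, 1.128, -1.328]
ft_force: [-0.4, -2.0, 0.9]
grip_width: 0.16
time: 19.25
position: [0.4665, 0.2469, 0.2045]
tool_rot: [1.325, 1.128, -1.329]
ft_force: [-2.5, -3.9, 3.1]
grip_width: 0.159
t 19.25 grasp [0.4663 0.2466 0.0405] yangle -9.24 xax [-0.001 -0.002 -1.   ] grip 13.9 F [-2.5 -3.9  3.1]
```

View pics/w19.png

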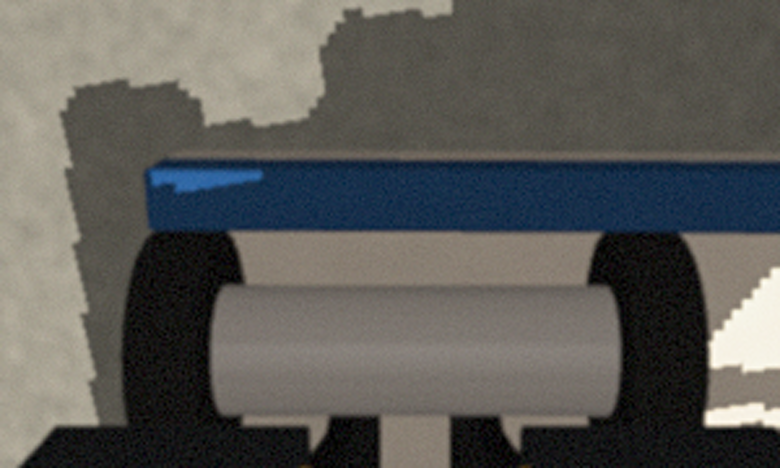

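```bash
python3 -m creep '[[0,0,0.5,0,0,0,14],[0,0,0.5,0,0,0,14],[0,0,0.5,0,0,0,14],[0,0,1,0,0,0,14],[0,0,1,0,0,0,14]]';python3 -m creep '[[0,0,2,0,0,0,14],[0,0,4,0,0,0,14],[0,0,8,0,0,0,14],[0,0,10,0,0,0,14],[0,0,10,0,0,0,14]]'
python3 -c "
from h import *
to(None)
d=get_image('wrist');cv2.imwrite('pics/w20.png',d['img'][:,:,::-1])
"
```

```text
time: 19.8
position: [0.4666, 0.2448, 0.2051]
tool_rot: [1.329, 1.129, -1.324]
ft_force: [0.4, 0.2, -0.1]
grip_width: 0.159
time: 20.3
position: [0.4605, 0.2094, 0.2046]
tool_rot: [1.327, 1.128, -1.327]
ft_force: [-0.7, 0.4, -0.3]
grip_width: 0.165
t 20.3 grasp [0.4605 0.2093 0.0406] yangle -9.24 xax [-0. -0. -1.] grip 14.4 F [-0.7  0.4 -0.3]
```

View pics/w20.png

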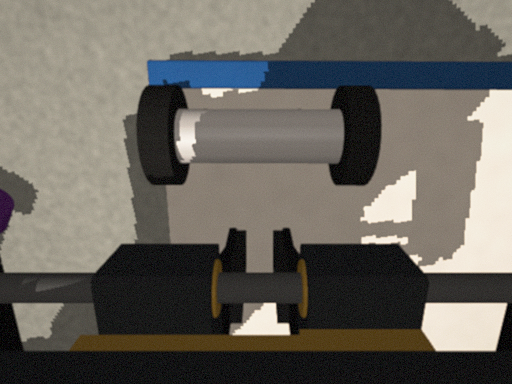

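```bash
python3 -m creep '[[-20,0,0,0,0,0,14],[-40,0,0,0,0,0,14],[-45,0,0,0,0,0,14],[-45,0,0,0,0,0,14],[-30,0,30,0,0,0,14]]';python3 -m creep '[[0,0,45,0,0,0,14],[0,0,45,0,0,0,14],[0,0,45,0,0,0,14],[0,0,45,0,0,0,14],[0,0,40,0,0,0,14]]';python3 -m creep '[[0,0,45,0,0,0,14],[0,0,45,0,0,0,14],[0,0,45,0,0,0,14],[0,0,0,0,0,0,14],[0,0,0,0,0,0,14]]'
python3 -c "
from h import *
to(None)
d=get_image('top');crop(d,120,90,345,230,3.5,'pics/t21.png')
e=get_image('scene');crop(e,180,110,420,300,3.2,'pics/s21.png')
"
```

```text
time: 20.85
position: [0.4557, 0.1841, 0.3882]
tool_rot: [1.327, 1.132, -1.317]
ft_force: [0.9, -0.9, 0.4]
grip_width: 0.158
time: 21.35
position: [0.4195, -0.0386, 0.385]
tool_rot: [1.328, 1.126, -1.328]
ft_force: [1.1, 0.2, 0.4]
grip_width: 0.162
time: 21.85
position: [0.3985, -0.1702, 0.3846]
tool_rot: [1.33, 1.128, -1.329]
ft_force: [0.4, 0.2, 0.4]
grip_width: 0.164
t 21.85 grasp [ 0.3985 -0.1701  0.2206] yangle -9.39 xax [-0.     0.001 -1.   ] grip 14.2 F [0.4 0.2 0.4]
```

View pics/t21.png

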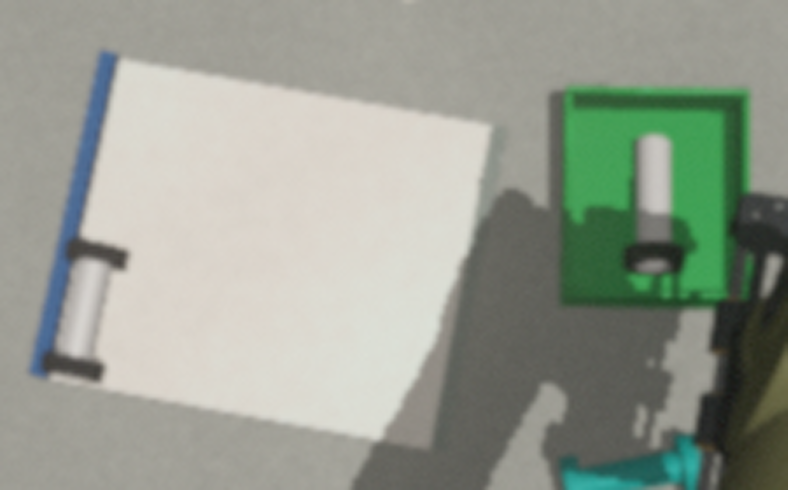

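View pics/s21.png

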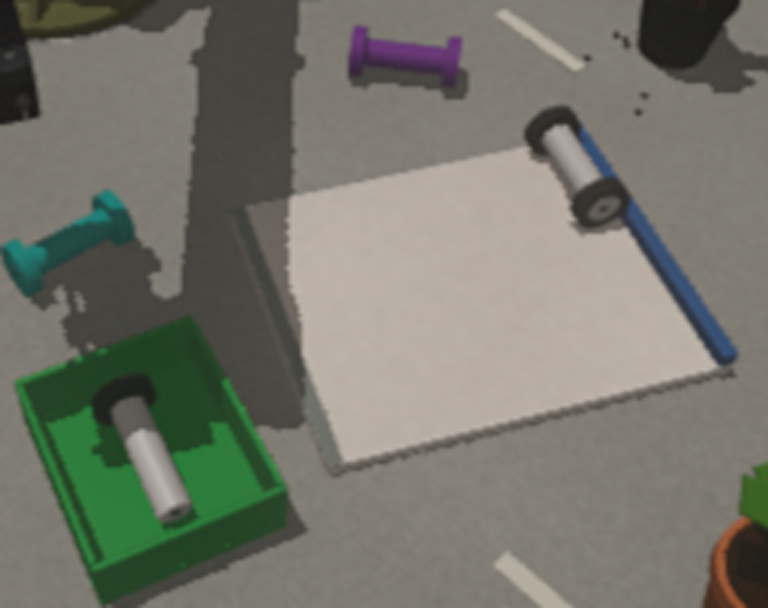

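```bash
python3 -m creep '[[0,0,0,0,0,0,14],[0,0,0,0,0,0,14],[0,0,0,0,0,0,14],[0,0,0,0,0,0,14],[0,0,0,0,0,0,14]]' >/dev/null; python3 -c "
from h import *
d=get_image('top');old=cv2.imread('pics/t21.png')
crop(d,120,90,345,230,3.5,'pics/t22.png');new=cv2.imread('pics/t22.png')
print('maxdiff roller region',cv2.absdiff(old,new)[220:400,20:150].mean())
th=np.radians(-9.3);Rp=np.array([[np.cos(th),-np.sin(th)],[np.sin(th),np.cos(th)]]);c=np.array([.5177,.1418])-Rp@[0,.007]
for p in((97,253,.034),(75,366,.034),(117,60,.026),(47,378,.026),(118,57,.012)):
  w=onz(d,p[0]/3.5+120,p[1]/3.5+90,p[2]);print(p,(Rp.T@(w[:2]-c)*1000).round(1))
"
```

```text
maxdiff roller region 0.6887606837606838
(97, 253, 0.034) [-27.1 121.7]
(75, 366, 0.034) [-108.5  120.2]
(117, 60, 0.026) [115.1 139.2]
(47, 378, 0.026) [-119.8  140.1]
(118, 57, 0.012) [121.3 143.1]
```

```bash
python3 -c "
from bench import ctrl,monitor
print(ctrl.close_job()); print(monitor.get_state()['time'])"
```

```text
the job is handed in; nothing more can be done
None
the job is handed in; nothing more can be done
```

The job is handed in, with both rollers where the task wants them. It took about 22.5 s of robot time against the 58 s limit.

- **Lame roller:** I picked it off the plate at its middle and laid it in the green crate. The last pictures show it lying flat on the crate floor, inside the walls.
- **Sound roller:** I rolled it along the plate by pushing the bare tube from behind with nearly closed fingers, never lifting it. I stopped when both tyres met the blue bar, at about 4 N in the measured wrist force. The wrist picture after backing off shows it square and in contact. Two top pictures about half a second apart showed no movement.

Some checks were not exact:
- **Top camera position:** this put the roller's centre at plate y of about 121 mm instead of 116 to 118 mm. The same picture read the bar face 1 to 2 mm too far out as well, so the gap between roller and bar agrees with contact to within about 2 mm.
- **Sideways drift:** the roller started about 2.4 degrees out of square. It drifted about 9 mm towards the plate's -x edge while rolling. Its outer tyre ended roughly 4 mm inside that edge, still fully on the plate.

Wrist force readings between moves stayed within a few newtons, and at the end the robot was touching nothing.

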